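Lock the vial rack into the sampler station

ROBOT

A 7-joint arm with a two-finger parallel gripper is mounted at the origin on the work surface. World frame = base frame: x ahead of the robot, y to its left, z up, the work surface at z = 0. Lengths are in m, angles in rad, forces in N, time in s.
With the tool pointing down it reaches from about 0.375 to 0.925 m from the base axis. Payload 3.1 kg.
Tool frame: the origin (TCP) lies between the finger pads; the fingertips stand 19 mm ahead of it and the grasp point (between the pads) is the TCP; z points along the fingers, y is the direction in which the jaws open and shut (so a half turn about z gives the same grasp; the last joint's range is limited). The gripper opens to 85 mm and grips with 20 to 120 N. Pads are 22 mm wide; open, the fingers measure 114 mm over their backs; the gripper's body (76 mm by 85 mm) begins 54 mm behind the grasp point. The pads swing forward as they close: fully open they stand 13 mm farther back than shut.
Start: joints at [1.005, 0.383, 0.044, 1.598, -0.018, 1.161, -0.05], TCP at [0.293, -0.58, 0.25] pointing down, gripper open.
Joint ranges: [-2.61, 2.61], [-0.41, 2.15], [-1.48, 1.57], [0, 2.5], [-1.57, 4.71], [0.05, 1.97], [-2.85, 2.85]. Speed limits (rad/s): [2.79, 2.79, 3.14, 3.14, 3.14, 3.14, 3.14].

INTERFACE

Orientations are given as a unit quaternion [x, y, z, w].
In Python, from bench import move_ptp, movel, move_j, move_gripper, pause, inverse_kinematics, read_camera, camera_params, MotionError, sign_off, look_for, tip_of, read_time_s, read_qpos, read_joint_vel, read_effort, read_eef_pos, read_tcp_rot, read_ft_force, read_ft_torque, read_finger_gap gives the robot as it stands. Calls block until the motion is done:
- move_ptp(position, orientation): joint-space move of the TCP to a pose.
- movel(position, orientation=None, speed=0.15): straight line of the TCP; orientation=None keeps the orientation; speed is the mean speed in m/s.
- move_j(angles): joint-space move.
- move_gripper(opening, effort=None): finger opening in m; effort is the grip in N (None keeps the last); returns when the fingers have stopped.
- pause(seconds).
- inverse_kinematics(position, orientation): joint angles nearest the present ones, or None.
- read_camera(name): name is "scene" or "top"; returns the picture (420x560x3 uint8, red, green, blue); there is no depth.
- camera_params(name): a dict with "K" (3x3 intrinsics, pixels), "camera_from_world" (4x4, takes a point from world to camera coordinates). Camera axes: x right, y down, z forward; pixel columns grow to the right and rows downward; lengths in m; the calibration is good to about 2 mm. A picture is of the moment at which its call begins. camera_params takes no time and is no camera call.
A pose or a line that the arm cannot do raises MotionError and nothing moves.
- sign_off(): hands the job in, once; it reports no verdict.
Trained networks look in the newest picture that a camera, given by its name, has taken for a name from the list of things; names that differ only in an ending like _2 or _b are one class to them, and where a whole thing is asked for, a point or a joint stands for the part that bears it (a point fixed in the world has none). Each returns a list of dicts, best first, with "confidence" (0 to 1); they miss things now and then, are a little off and sometimes report something else, mostly with a low value. They report only what shows in the picture. A call takes as long as a camera call. They do not tell look-alikes from the thing itself.
- look_for(camera, name): "at" ([column, row] in pixels, amid what is visible of it).
- tip_of(camera, name): "at" ([column, row] in pixels: a listed point, or the origin of a listed thing).
Readings, each from a call of its own:
- read_time_s(): time.
- read_qpos(): joint angles.
- read_joint_vel(): joint speeds.
- read_effort(): joint torques, N m.
- read_eef_pos(): TCP position.
- read_tcp_rot(): TCP orientation.
- read_ft_force(): force on the tool from outside, world axes, zero at the start.
- read_ft_torque(): the same for the moment, N m.
- read_finger_gap(): finger opening in m.
Only numpy, scipy, OpenCV 4.12 (cv2) and the standard library are available. Lean on these libraries where they do the work, as an engineer would, in place of code of your own. Each camera call takes 0.05 s, during which the arm holds its last target.

TASK

Put the vial rack down flat and fully home in the pocket of the rack station. Then swing the latch lever clockwise (seen from above): it rides up over its cam and must drop into its low notch so that the nose holds the rack. Drive the lever gently, never bending its sprung arm hard against the stop, let go of everything, and leave the bottle, jar and beaker alone.

Things in the scene. Friction and masses are not known exactly. Their poses are not given: they have to be found in the camera images.
- rack_grip (a point): Point on the fin of the loose grey vial rack, on its centre line, 62 mm above its underside. Block 140 (x) x 90 (y) x 30 mm, about 350 g, fits the pocket either way round. Upright fin in the middle, 36 long (x), 10 thick (y), top 78 mm above the underside: pinch it across y. Six vials at each end (beyond 28 mm in x), up to 44 mm above the underside. z up.
- pocket (a point): Centre of the floor, 6 mm above the bench, of the pocket in the fixed rack station: pale base plate with four aluminium walls 8 mm thick, 14 mm high above this floor. Pocket 145 mm (x) by 95 mm (y): the rack has 2.5 mm to spare each side. z up. When the rack is fully home its fin point is 62 mm above this point.
- post (a point): On the latch's upright turning axis, 60 mm above the bench, 94 mm along pocket +y from the pocket's centre. Below it a dark round cam housing, 68 mm across, top 35 mm above the bench, hides the cam. The lever turns clockwise seen from above. The low notch is 1.1 to 2.3 rad of turn past the start, different each time; a hard stop follows it with about 0.05 rad of play.
- knob (a point): On the axis of the grey upright knob (18 mm across) at the lever's end, 90 mm from the turning axis. With the latch in its notch this point is 75, the knob's top 95 and the lever's top face (bar 14 mm wide) 50 mm above the bench; all rise with the lift. At the start the lever points roughly along pocket -x; it swings outward to roughly pocket +y. Pushing takes 1 to 10 N.
- nose (a point): Underside of the flat steel nose (16 mm wide) opposite the lever, 60 mm from the turning axis; it reaches 64 mm. At the start it is clear of the pocket; with the latch in its notch it lies over the middle of the rack's long edge, 38 mm above the bench (2 mm over the rack's top).
- latch_lift (a joint): Height of the latch (hub, nose, lever, knob) on its post, m: about 0.003 at the start, 0.011 on the cam's crest, which is level for about 0.25 rad of turn before the notch, and about 0 (to -0.001) in the low notch. A spring and its weight press it down with 10 to 19 N, so it drops by itself unless held up.
- latch_flex (a joint): Bend of the lever's sprung arm against the hub about the upright axis, rad: 0 unloaded, positive when the knob is pushed clockwise; 20 N m per rad, so about 0.0045 rad (0.4 mm at the knob) per newton at the knob. Beyond 0.08 rad either way (some 18 N at the knob) the arm is overstrained.
- solvent: Loose bystander: clear bottle with blue cap, 70 mm across, 110 mm high. Origin under its centre. Leave alone.
- jar: Loose bystander: white jar, 56 mm across, 65 mm high. Origin under its centre. Leave alone.
- beaker: Loose bystander: glass beaker, 64 mm across, 80 mm high. Origin under its centre. Leave alone.
Things that resemble listed ones, but are neither listed nor needed, are in the scene too. Leave any purple look-alike of the part that bears rack_grip alone.

How it is judged:
By the outcome, as a careful person would: the job done as asked, in the order asked, and still so for the second after the job is handed in, with the robot touching nothing.
It also fails if it takes over 72 s, if anything falls off the work surface, if the arm or the gripper's body presses on something with over 40 N, if the wrist force passes 120 N, or if a joint passes its speed limit or range.

## Working session

There is one attempt and no reset: what is moved stays moved. The work goes in short steps, each a Python script; the robot and the scene stay as the last script left them, time stands still between calls to the robot, and variables do not carry over. Pictures are saved under pics/ and viewed, and the job is handed in when it is done.

```bash
ls; mkdir -p pics; cat > h.py <<'E'
from bench import *
import numpy as np, cv2
def snap(cam,fn,crop=None,scale=1):
    im=read_camera(cam)
    s=im
    if crop: c0,r0,c1,r1=crop; s=im[r0:r1,c0:c1]
    s=cv2.resize(s,None,fx=scale,fy=scale,interpolation=cv2.INTER_CUBIC)
    cv2.imwrite('pics/'+fn,s[:,:,::-1]); return im
def ray(cam,px):
    p=camera_params(cam);K=np.array(p['K']);T=np.array(p['camera_from_world'])
    R=T[:3,:3];o=-R.T@T[:3,3];d=R.T@np.linalg.inv(K)@np.array([px[0],px[1],1.]);return o,d/np.linalg.norm(d)
def atz(cam,px,z):
    o,d=ray(cam,px);return o+d*(z-o[2])/d[2]
def proj(cam,P):
    p=camera_params(cam);K=np.array(p['K']);T=np.array(p['camera_from_world'])
    c=T[:3,:3]@np.array(P)+T[:3,3];u=K@c;return u[:2]/u[2]
def tri(pa,pb):
    # scene px, top px -> point, miss
    o1,d1=ray('scene',pa);o2,d2=ray('top',pb)
    A=np.c_[d1,-d2];s=np.linalg.lstsq(A,o2-o1,rcond=None)[0]
    a=o1+d1*s[0];b=o2+d2*s[1];return (a+b)/2,np.linalg.norm(a-b)
E
python3 - <<'E'
from h import *
np.set_printoptions(precision=3,suppress=True)
for c in('scene','top'):
    snap(c,c+'0.png')
    p=camera_params(c);print(c,np.array(p['K']).round(1).tolist(),ray(c,(280,210)))
    for n in('rack_grip','pocket','post','knob','nose','solvent','jar','beaker'):
        print(n,[(np.round(d['at'],1).tolist(),round(d['confidence'],2)) for d in tip_of(c,n)][:4])
print(read_time_s(),read_tcp_rot(),read_finger_gap())
E
```

```text
pics
scene [[415.6, 0.0, 281.3], [0.0, 415.6, 200.8], [0.0, 0.0, 1.0]] (array([ 1.553, -0.325,  0.753]), array([-0.804,  0.235, -0.546]))
rack_grip [([197.4, 202.2], 0.83), ([206.9, 177.6], 0.78), ([139.3, 197.9], 0.77), ([287.1, 223.4], 0.69)]
pocket [([286.4, 226.0], 0.95)]
post [([316.9, 207.1], 0.76)]
knob [([302.6, 185.7], 0.42)]
nose [([320.6, 220.7], 0.61)]
solvent [([270.7, 282.2], 0.91)]
jar []
beaker [([398.7, 192.9], 0.61), ([319.6, 221.1], 0.44)]
top [[442.8, 0.0, 277.6], [0.0, 442.8, 206.8], [0.0, 0.0, 1.0]] (array([ 0.39 , -0.018,  1.207]), array([ 0.118, -0.012, -0.993]))
rack_grip [([367.4, 231.9], 0.8), ([353.0, 311.5], 0.77), ([439.2, 272.8], 0.61)]
pocket [([269.9, 209.7], 0.85), ([236.4, 210.8], 0.45)]
post [([238.1, 206.7], 0.71)]
knob [([240.4, 243.2], 0.66)]
nose [([234.2, 190.9], 0.77)]
solvent [([310.3, 128.2], 0.97), ([208.1, 129.8], 0.65)]
jar [([207.3, 129.2], 0.57)]
beaker [([107.2, 243.0], 0.91)]
0.9 [0.973 0.232 0.    0.   ] 0.08561848613817548
```

View pics/scene0.png

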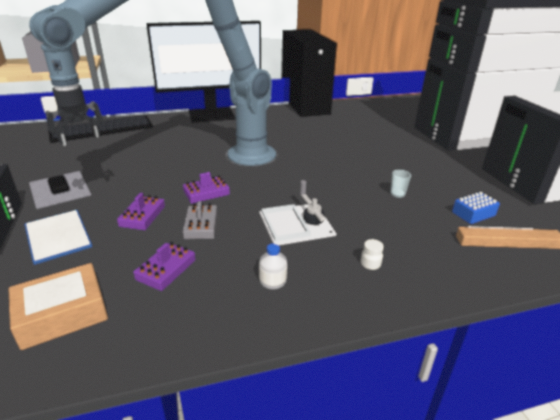

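View pics/top0.png

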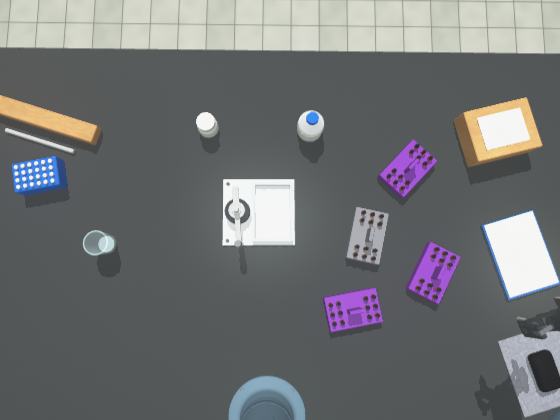

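The scene shows one grey rack at scene (200,215) / top (368,236), and three purple racks at top (408,168), (434,273) and (353,311). The grey one fits the description. The station is at top (258,212), with the lever pointing down in the image, towards the robot. I'll confirm with enlarged crops.

```bash
python3 - <<'E'
from h import *
snap('top','top_rack.png',(310,140,470,260),5)
snap('top','top_st.png',(190,160,310,280),5)
snap('scene','sc_st.png',(170,160,350,260),4)
E
```

```text
(no output)
```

View pics/top_rack.png

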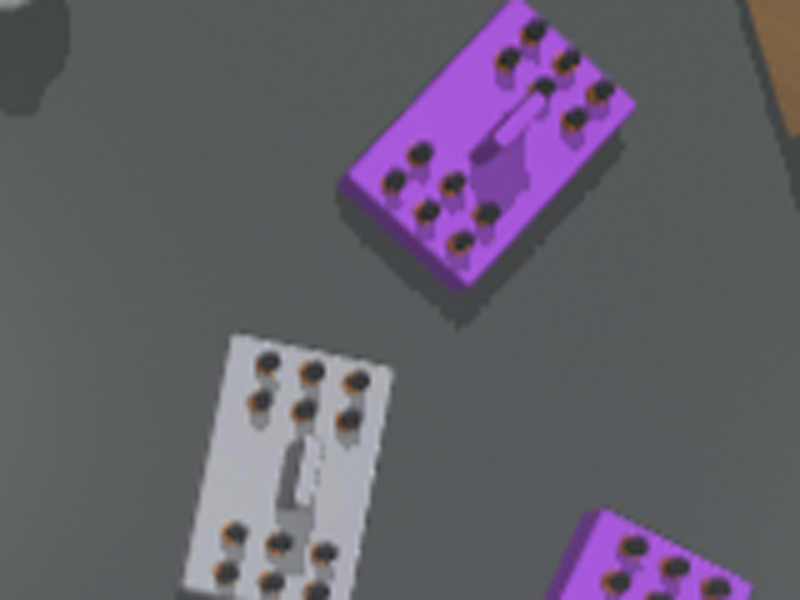

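View pics/top_st.png

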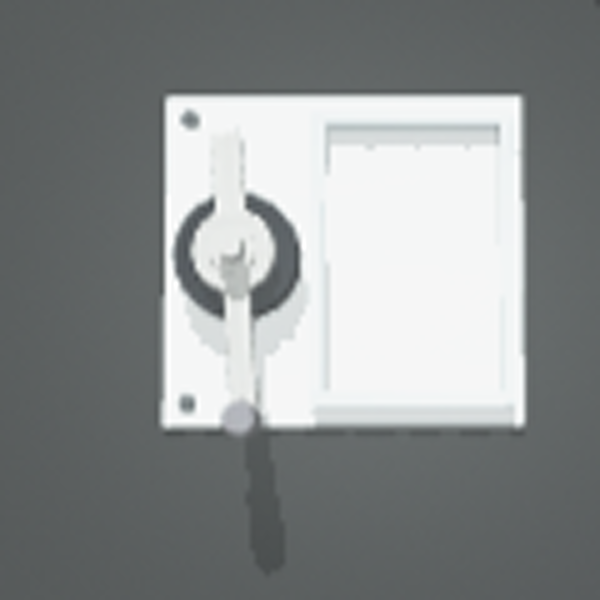

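View pics/sc_st.png

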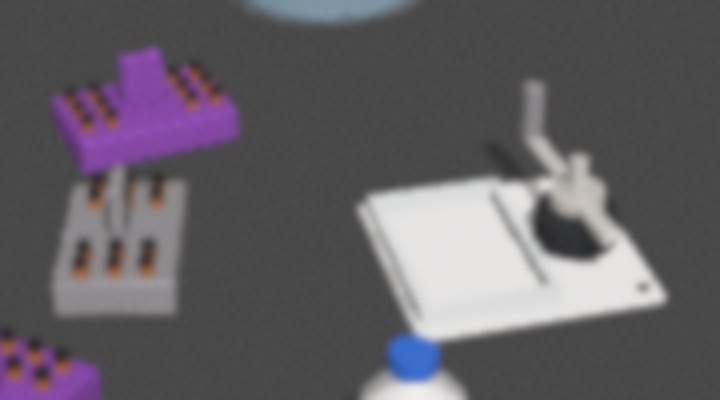

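```bash
cat >> h.py <<'E'
def box(pose,x0,x1,y0,y1,z):
    x,y,a=pose;R=np.array([[np.cos(a),-np.sin(a)],[np.sin(a),np.cos(a)]])
    return [np.r_[R@np.array(p)+[x,y],z] for p in((x0,y0),(x1,y0),(x1,y1),(x0,y1))]
def draw(img,cam,pts,off,s,col,closed=True):
    q=np.array([((proj(cam,p)-off)+.5)*s-.5 for p in pts])
    cv2.polylines(img,[np.round(q*16).astype(np.int32)],closed,col,1,cv2.LINE_AA,4)
def crop(im,c,s,lo=0,hi=255):
    c0,r0,c1,r1=c;a=im[r0:r1,c0:c1].astype(float);a=np.clip((a-lo)/(hi-lo)*255,0,255).astype(np.uint8)
    return cv2.resize(a,None,fx=s,fy=s,interpolation=cv2.INTER_CUBIC)
E
python3 - <<'E'
from h import *
np.set_printoptions(precision=4,suppress=True)
im=read_camera('top');np.save('top0.npy',im);np.save('sc0.npy',read_camera('scene'))
for c in('top','scene'):print(ray(c,(280,210))[0])
cv2.imwrite('pics/c1.png',crop(im,(216,172,304,252),7,170,255)[:,:,::-1])
o=atz('top',(269.9,209.7),.006);print('pocket',o,atz('scene',(286.4,226),.006))
print('post',tri((316.9,207.1),(238.1,206.7)),atz('top',(238.1,206.7),.06))
print('knob',tri((302.6,185.7),(240.4,243.2)),atz('top',(240.4,243.2),.078))
print('nose',tri((320.6,220.7),(234.2,190.9)))
print('rg',tri((197.4,202.2),(367.4,231.9)),atz('top',(367.4,231.9),.062))
E
```

```text
[ 0.3904 -0.0179  1.2066]
[ 1.5532 -0.3251  0.7531]
pocket [ 0.5338 -0.0049  0.006 ] [ 0.5444 -0.0078  0.006 ]
post (array([0.5371, 0.0845, 0.0565]), np.float64(0.01407860859601961)) [0.5344 0.0775 0.06  ]
knob (array([0.4398, 0.0718, 0.0812]), np.float64(0.007868218770875651)) [0.4387 0.0683 0.078 ]
nose (array([0.5802, 0.0906, 0.0335]), np.float64(0.0009855027336772135))
rg (array([ 0.4691, -0.2605,  0.0846]), np.float64(0.012902025860047166)) [ 0.4717 -0.2588  0.062 ]
```

View pics/c1.png

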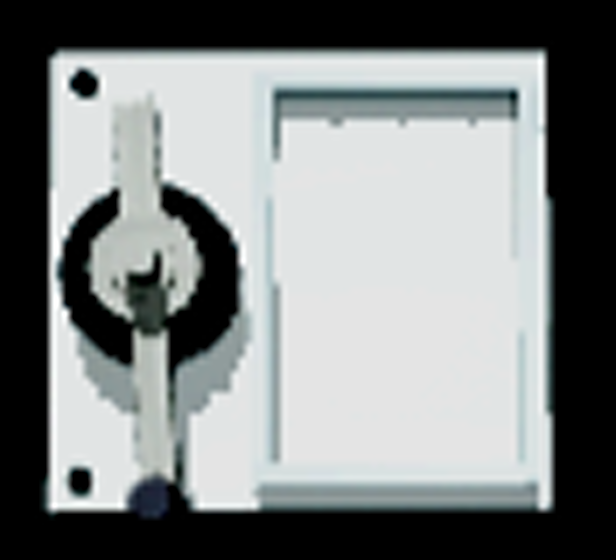

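```bash
cat > fit.py <<'E'
from h import *
from scipy.optimize import least_squares
np.set_printoptions(precision=4,suppress=True)
im=np.load('top0.npy')
c=(216,172,304,252);s=7
cr=np.array([[273,465],[523,466],[519,91],[275,90]],float)  # order below
px=(cr+.5)/s-.5+np.array(c[:2])
# corners: (-x,+y)=BL, (-x,-y)=BR, (+x,-y)=TR,(+x,+y)=TL
def model(p):
    b=box(p,-.0725,.0725,-.0475,.0475,.020) # (-,-),(+,-),(+,+),(-,+)
    return np.array([proj('top',q) for q in (b[3],b[0],b[1],b[2])])
r=least_squares(lambda p:(model(p)-px).ravel(),[.534,-.005,0]);print(r.x,r.fun.reshape(-1,2))
o=crop(im,c,s,170,255).copy()
for bx,z,col in(((.0725,.0475),.02,(255,0,0)),((.0805,.0555),.02,(0,200,0)),((.0725,.0475),.006,(0,0,255))):
    draw(o,'top',box(r.x,-bx[0],bx[0],-bx[1],bx[1],z),np.array(c[:2]),s,col)
cv2.imwrite('pics/c2.png',o[:,:,::-1])
sc=np.load('sc0.npy');c=(250,170,350,250);o=crop(sc,c,7,100,255).copy()
for bx,z,col in(((.0725,.0475),.02,(255,0,0)),((.0805,.0555),.02,(0,200,0)),((.0725,.0475),.006,(0,0,255))):
    draw(o,'scene',box(r.x,-bx[0],bx[0],-bx[1],bx[1],z),np.array(c[:2]),7,col)
cv2.imwrite('pics/c3.png',o[:,:,::-1])
E
python3 fit.py
```

```text
[ 0.5285 -0.0118  0.011 ] [[ 0.0554  0.0112]
 [-0.1721 -0.1856]
 [ 0.1063  0.0089]
 [ 0.012   0.1715]]
```

View pics/c2.png

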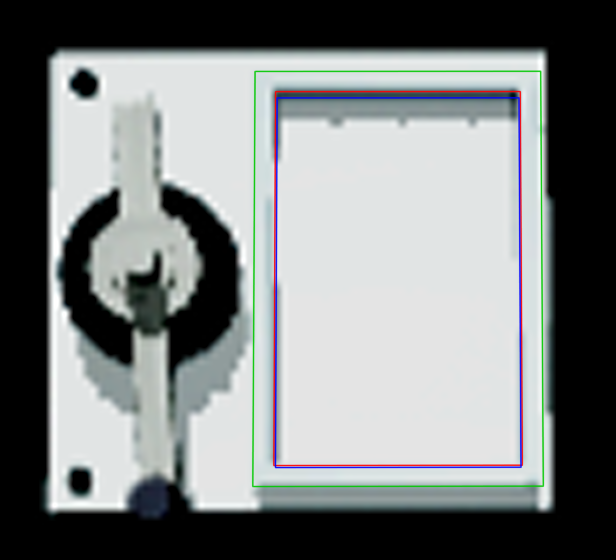

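View pics/c3.png

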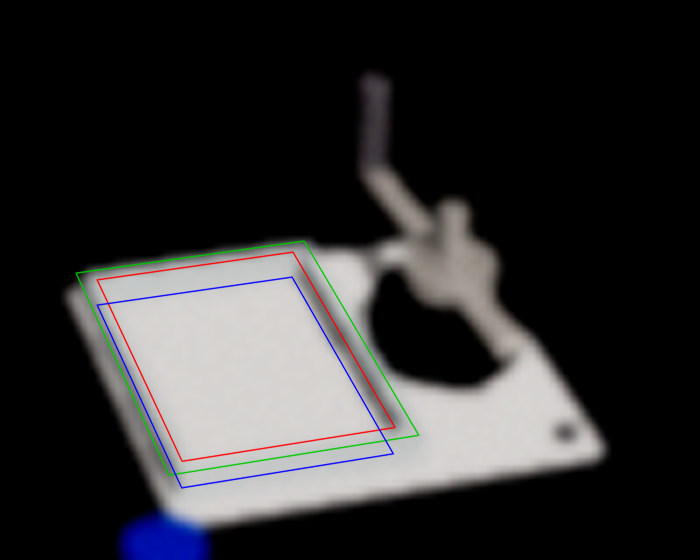

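```bash
python3 - <<'E'
import numpy as np
im=np.load('top0.npy').astype(int)
for r in (200,215,228): print(r,[(c,*im[r,c]) for c in list(range(250,259))+list(range(287,298))])
for c in (265,275,285): print(c,[(r,*im[r,c]) for r in list(range(177,191))+list(range(235,248))])
E
```

```text
200 [(250, np.int64(245), np.int64(246), np.int64(246)), (251, np.int64(245), np.int64(246), np.int64(246)), (252, np.int64(241), np.int64(244), np.int64(245)), (253, np.int64(241), np.int64(244), np.int64(244)), (254, np.int64(233), np.int64(238), np.int64(239)), (255, np.int64(245), np.int64(246), np.int64(246)), (256, np.int64(245), np.int64(246), np.int64(246)), (257, np.int64(245), np.int64(246), np.int64(246)), (258, np.int64(245), np.int64(246), np.int64(246)), (287, np.int64(245), np.int64(246), np.int64(246)), (288, np.int64(245), np.int64(246), np.int64(246)), (289, np.int64(236), np.int64(240), np.int64(239)), (290, np.int64(240), np.int64(244), np.int64(244)), (291, np.int64(241), np.int64(244), np.int64(244)), (292, np.int64(241), np.int64(244), np.int64(244)), (293, np.int64(245), np.int64(246), np.int64(246)), (294, np.int64(192), np.int64(198), np.int64(198)), (295, np.int64(109), np.int64(114), np.int64(114)), (296, np.int64(101), np.int64(105), np.int64(105)), (297, np.int64(100), np.int64(105), np.int64(105))]
215 [(250, np.int64(214), np.int64(218), np.int64(218))
[... 5543 characters left out ...]
.int64(246), np.int64(246)), (235, np.int64(246), np.int64(246), np.int64(246)), (236, np.int64(246), np.int64(246), np.int64(246)), (237, np.int64(246), np.int64(246), np.int64(246)), (238, np.int64(244), np.int64(246), np.int64(246)), (239, np.int64(243), np.int64(245), np.int64(245)), (240, np.int64(243), np.int64(245), np.int64(245)), (241, np.int64(221), np.int64(227), np.int64(228)), (242, np.int64(214), np.int64(218), np.int64(218)), (243, np.int64(217), np.int64(221), np.int64(222)), (244, np.int64(195), np.int64(202), np.int64(202)), (245, np.int64(127), np.int64(132), np.int64(133)), (246, np.int64(86), np.int64(91), np.int64(91)), (247, np.int64(96), np.int64(101), np.int64(101))]
```

```bash
python3 - <<'E'
from h import *
im=np.load('top0.npy')
cv2.imwrite('pics/c4.png',crop(im,(340,200,396,272),8,80,230)[:,:,::-1])
a=atz('top',(271.95,210.95),.02);b=atz('top',(291.95,210.95),.02);print(a,b-a, np.arctan2(-(b-a)[0]*-1,-(b-a)[1]*1))
E
```

```text
[ 0.52881051 -0.01065096  0.02      ] [ 0.00053593 -0.0539687   0.        ] 0.009930118247635506
```

View pics/c4.png

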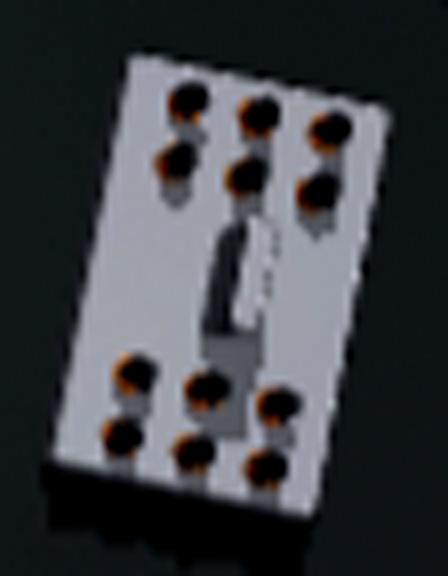

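```bash
cat > fitr.py <<'E'
from h import *
from scipy.optimize import least_squares
np.set_printoptions(precision=4,suppress=True)
def fitrack(px,z,p0):
    # px order TL,TR,BR,BL = (+,+),(+,-),(-,-),(-,+)
    def model(p):
        b=box(p,-.07,.07,-.045,.045,z); return np.array([proj('top',q) for q in (b[2],b[1],b[0],b[3])])
    return least_squares(lambda p:(model(p)-px).ravel(),p0)
def cpx(cr,c,s): return (np.array(cr,float)+.5)/s-.5+np.array(c[:2])
E
python3 - <<'E'
from fitr import *
im=np.load('top0.npy')
c=(340,200,396,272)
r=fitrack(cpx([(130,58),(389,110),(312,516),(55,462)],c,8),.03,[.47,-.26,-.2]);print(r.x,r.fun.reshape(-1,2))
o=crop(im,c,8,80,230).copy()
draw(o,'top',box(r.x,-.07,.07,-.045,.045,.03),np.array(c[:2]),8,(255,0,0))
draw(o,'top',box(r.x,-.018,.018,-.005,.005,.078),np.array(c[:2]),8,(0,255,0))
cv2.imwrite('pics/c5.png',o[:,:,::-1])
sc=np.load('sc0.npy');c=(170,170,250,250);o=crop(sc,c,7,40,200).copy()
draw(o,'scene',box(r.x,-.07,.07,-.045,.045,.03),np.array(c[:2]),7,(255,0,0))
draw(o,'scene',box(r.x,-.018,.018,-.005,.005,.078),np.array(c[:2]),7,(0,255,0))
cv2.imwrite('pics/c6.png',o[:,:,::-1])
E
```

```text
[ 0.4653 -0.265  -0.1992] [[-0.2758 -0.6455]
 [ 0.3269 -0.2251]
 [ 0.6394  0.5905]
 [-0.6898  0.2445]]
```

View pics/c5.png

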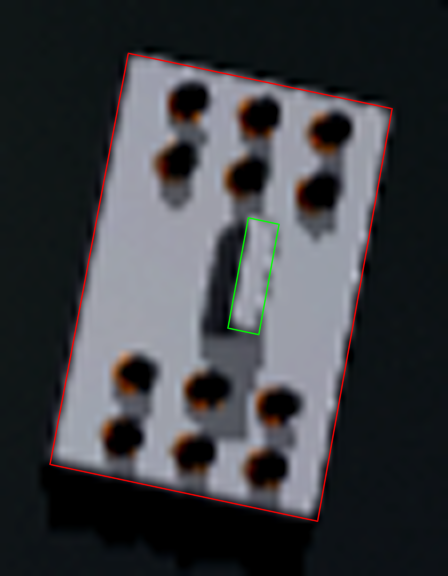

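View pics/c6.png

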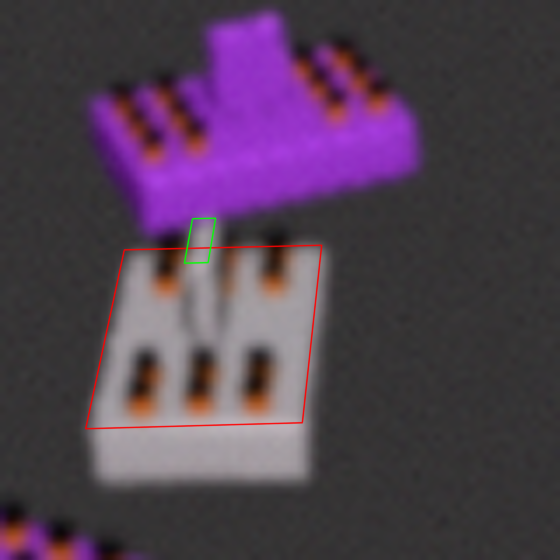

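Pocket pose: (0.529, −0.011), yaw 0.010. Rack pose: (0.465, −0.265), yaw −0.199. The projected 140×90 block and fin match the grey rack at top (368,236), so I'll grasp that one.

```bash
cat >> h.py <<'E'
def Q(a): return [float(np.cos(a/2)),float(np.sin(a/2)),0.,0.]
def st(): print('t',round(read_time_s(),2),'p',np.round(read_eef_pos(),4),'F',np.round(read_ft_force(),2),'gap',round(read_finger_gap(),4))
E
python3 - <<'E'
from h import *
st()
a=-.199
move_gripper(.06,40)
move_ptp([.4653,-.265,.16],Q(a)); st()
movel([.4653,-.265,.063],speed=.15); st()
snap('top','g1.png',(310,150,430,270),5); snap('scene','g1s.png',(150,130,270,230),5)
E
```

```text
t 1.15 p [ 0.2931 -0.5802  0.2503] F [ 0.01 -0.51 -0.06] gap 0.0856
t 2.91 p [ 0.4652 -0.2665  0.1604] F [-0.27 -0.47 -0.68] gap 0.0598
t 3.71 p [ 0.4659 -0.2658  0.0636] F [ 0.29 -0.89  0.93] gap 0.0599
```

View pics/g1.png

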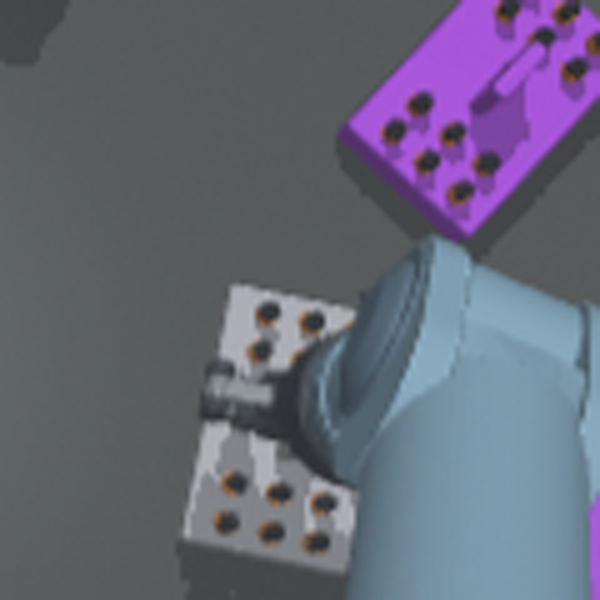

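View pics/g1s.png

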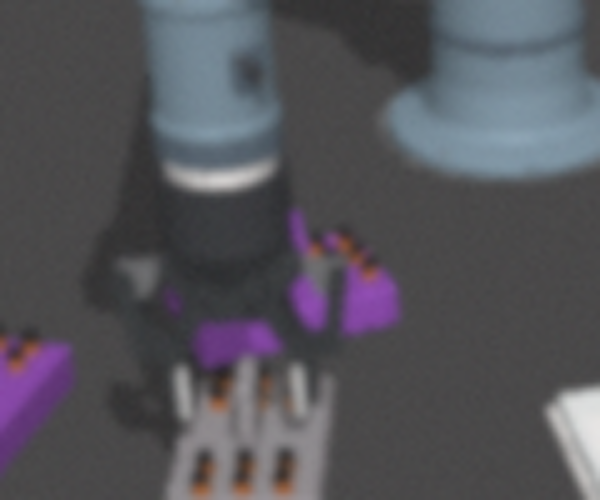

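The fin at g1s (245,400) sits midway between the pads at (183,393) and (297,390). Next I'll close and lift.

```bash
python3 - <<'E'
from h import *
move_gripper(0.0,50); st()
print('tcp at grip',read_eef_pos(),read_tcp_rot())
p=read_eef_pos()
movel([.4653,-.265,.13],speed=.12); st()
# above pocket, high
move_ptp([.5288,-.0107,.12],Q(.010)); st()
snap('top','h1.png',(200,150,320,270),5); snap('scene','h1s.png',(230,130,370,260),5)
E
```

```text
t 4.32 p [ 0.4657 -0.2647  0.0634] F [0.37 1.35 2.9 ] gap 0.0092
tcp at grip [ 0.4656571 -0.2646608  0.0633735] [ 9.95075225e-01 -9.91223413e-02  2.02892125e-04 -1.28570815e-04]
t 5.03 p [ 0.4644 -0.2647  0.1291] F [-0.14  0.25 -3.05] gap 0.0094
t 6.05 p [ 0.5284 -0.0135  0.1196] F [ 0.93 -0.25 -3.54] gap 0.0089
```

View pics/h1.png

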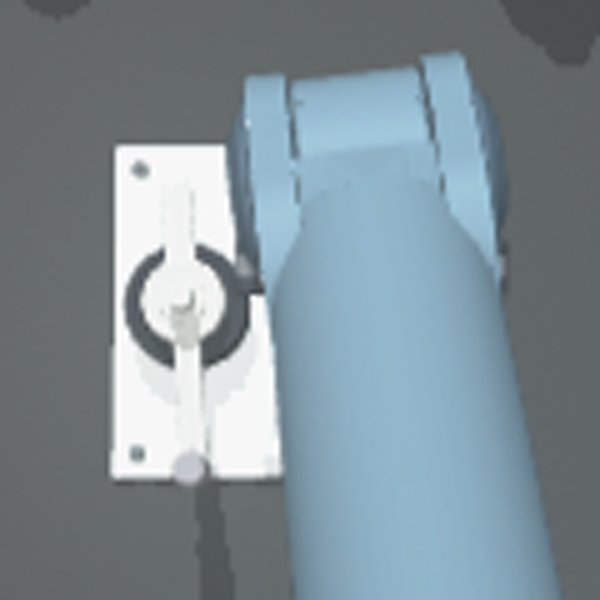

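View pics/h1s.png

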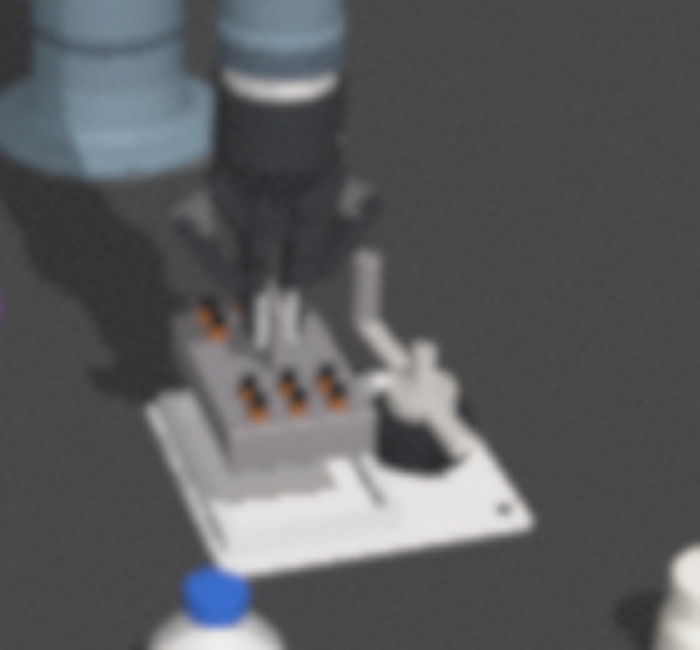

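```bash
python3 - <<'E'
from h import *
st()
movel([.5288,-.0107,.092],Q(.010),speed=.08); st(); pause(.3); st(); print(read_tcp_rot())
sc=snap('scene','h2s.png',(230,130,370,260),5);np.save('sc1.npy',sc)
p=read_eef_pos();r=(p[0],p[1],.010);ub=p[2]-.0634
c=(245,170,355,255)
o=crop(sc,c,7,40,255).copy()
for z in(ub,ub+.03):draw(o,'scene',box(r,-.07,.07,-.045,.045,z),np.array(c[:2]),7,(255,0,0))
P=(.5288,-.0107,.010)
draw(o,'scene',box(P,-.0725,.0725,-.0475,.0475,.02),np.array(c[:2]),7,(0,0,255))
draw(o,'scene',box(P,-.0805,.0805,-.0555,.0555,.02),np.array(c[:2]),7,(0,255,0))
cv2.imwrite('pics/h3.png',o[:,:,::-1])
E
```

```text
t 6.15 p [ 0.5286 -0.0142  0.1198] F [ 0.21  0.05 -2.47] gap 0.0096
t 6.65 p [ 0.5281 -0.0108  0.091 ] F [ 0.71 -1.03 -3.61] gap 0.0093
t 6.95 p [ 0.5293 -0.0106  0.0925] F [-0.83 -0.15 -2.57] gap 0.0092
[ 9.99986992e-01  5.07427829e-03  5.17134082e-04 -2.72217171e-06]
```

View pics/h3.png

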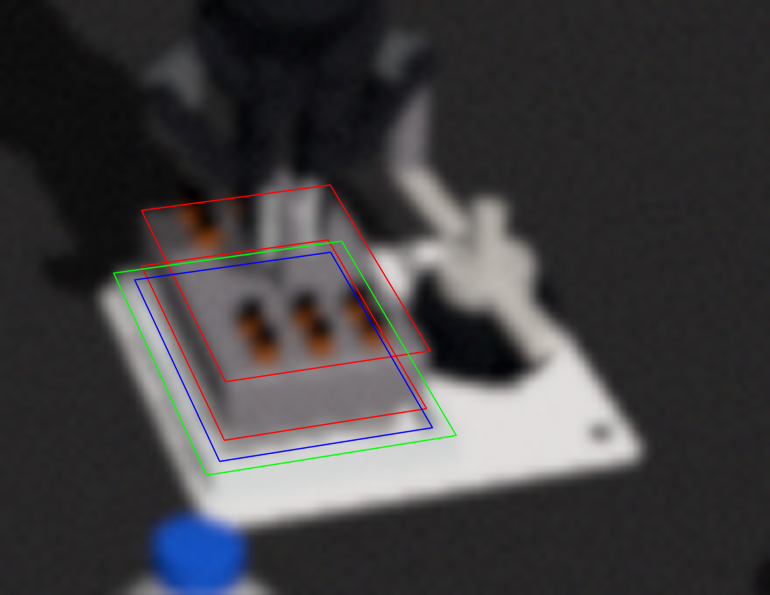

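```bash
python3 - <<'E'
from h import *
F0=np.mean([read_ft_force() for _ in range(3)],0)
z=.092
while z>.0696:
    z-=.002 if z>.08 else .0025
    z=max(z,.0695)
    movel([.5288,-.0107,z],Q(.010),speed=.04)
    F=np.array(read_ft_force());p=read_eef_pos()
    print(round(z,4),np.round(p,4),np.round(F,1))
    if F[2]>6: print('contact');break
st()
E
```

```text
0.09 [ 0.5286 -0.0107  0.0899] [-0.1 -0.5 -1.9]
0.088 [ 0.5286 -0.0107  0.0878] [-0.5 -0.1 -3. ]
0.086 [ 0.5286 -0.0107  0.0858] [ 0.1 -0.6 -2.9]
0.084 [ 0.5286 -0.0107  0.0838] [-0.1 -0.1 -3.7]
0.082 [ 0.5286 -0.0107  0.0818] [ 0.4  0.8 -3.2]
0.08 [ 0.5286 -0.0107  0.0798] [-0.8 -0.2 -3.6]
0.0775 [ 0.5286 -0.0107  0.0773] [-0.6  0.4 -2.8]
0.075 [ 0.5286 -0.0107  0.0748] [ 0.3  0.8 -2.2]
0.0725 [ 0.5286 -0.0107  0.0723] [-0.5  0.3 -2.8]
0.07 [ 0.5286 -0.0107  0.0698] [ 0.3 -0.4 -3.7]
0.0695 [ 0.5288 -0.0107  0.0695] [-0.4 -0.1 -3.3]
t 9.75 p [ 0.5288 -0.0107  0.0695] F [-0.35 -0.07 -3.33] gap 0.0094
```

```bash
python3 - <<'E'
from h import *
z=.0695
while z>.065:
    z-=.0005
    movel([.5288,-.0107,z],Q(.010),speed=.02)
    F=np.mean([read_ft_force() for _ in range(3)],0);p=read_eef_pos()
    print(round(z,4),np.round(p,4),np.round(F,1))
    if F[2]>1.5: print('contact');break
sc=snap('scene','i1.png',(230,150,370,260),5)
E
```

```text
0.069 [ 0.5289 -0.0106  0.0694] [-1.1  0.2 -0.2]
0.0685 [ 0.5289 -0.0107  0.0694] [-2.6 -0.2  5.6]
contact
```

View pics/i1.png

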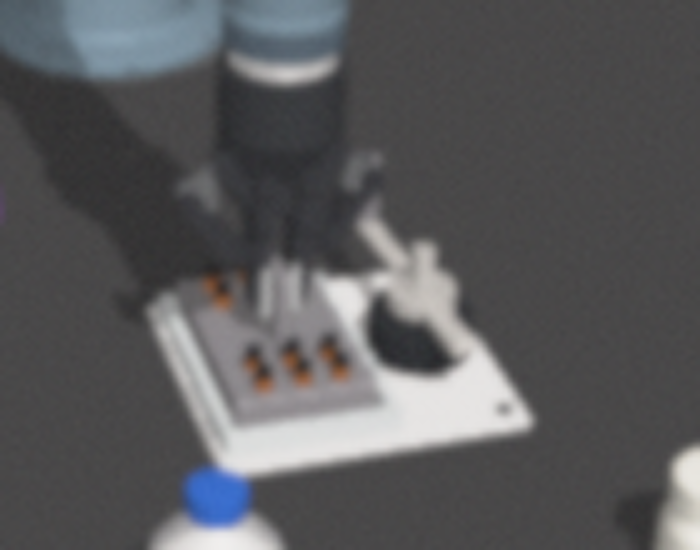

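Contact came at TCP z 0.0694, which is 6 mm above its height on the bench, so the rack is on the pocket floor. I'll release it and look again.

```bash
python3 - <<'E'
from h import *
movel([.5288,-.0107,.0692],Q(.010),speed=.03)
move_gripper(.035,30); st()
movel([.5288,-.0107,.15],Q(.010),speed=.2)
move_ptp([.44,-.17,.17],Q(.010)); st()
im=snap('top','j1.png',(210,165,310,260),6);np.save('top1.npy',im)
sc=snap('scene','j1s.png',(240,160,360,250),6);np.save('sc2.npy',sc)
for n in('knob','post','nose','rack_grip'):
    print(n,[(np.round(d['at'],1).tolist(),round(d['confidence'],2)) for d in tip_of('top',n)][:3],[(np.round(d['at'],1).tolist(),round(d['confidence'],2)) for d in tip_of('scene',n)][:3])
E
```

```text
t 10.92 p [ 0.529  -0.0107  0.0692] F [0.49 0.54 0.16] gap 0.0349
t 12.22 p [ 0.4401 -0.1685  0.169 ] F [-0.42  0.72 -0.31] gap 0.0347
knob [([237.5, 241.8], 0.62)] [([305.7, 188.6], 0.59)]
post [([238.5, 205.5], 0.78), ([310.5, 130.8], 0.66)] []
nose [([235.1, 187.8], 0.76), ([238.0, 206.7], 0.21)] [([320.3, 218.9], 0.76)]
rack_grip [([272.1, 207.7], 0.94), ([413.9, 164.2], 0.8), ([436.9, 277.2], 0.57)] [([283.4, 202.3], 0.81), ([164.5, 251.7], 0.7), ([206.8, 177.2], 0.66)]
```

View pics/j1.png

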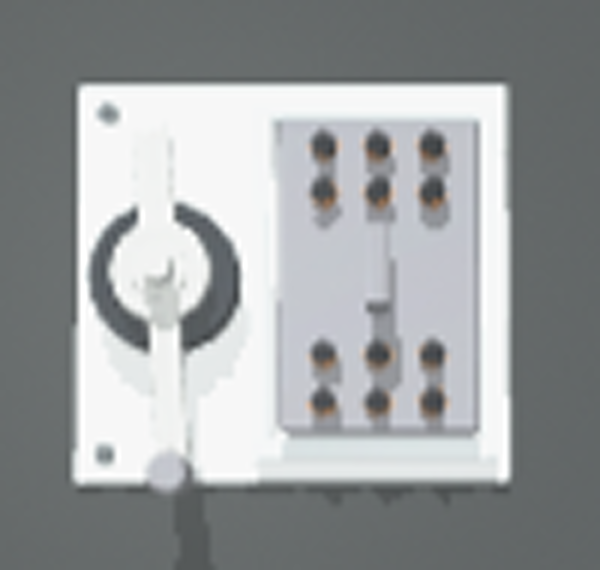

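View pics/j1s.png

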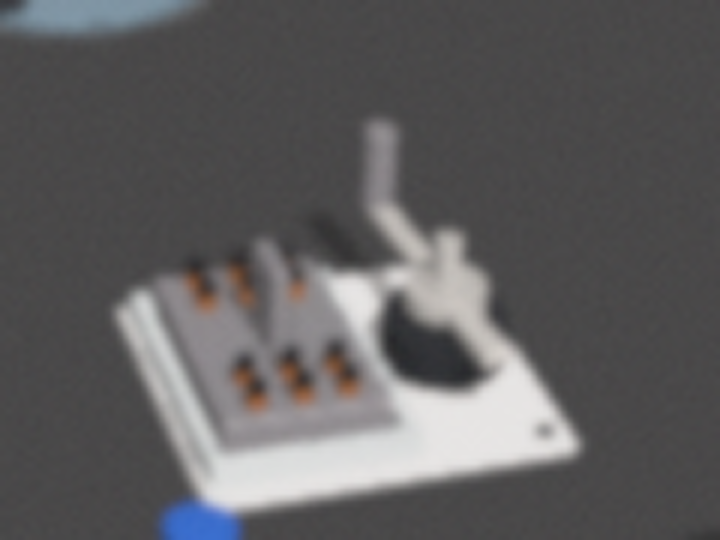

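Rack lies flat in the pocket, with its top at j1 (277–480, 120–435) and the grip released. Now I'll locate the knob and check the geometry and IK for the swing.

```bash
python3 - <<'E'
from fitr import *
c=(210,165);P=np.array([.5279,.0833])
r=fitrack(cpx([(277,120),(480,120),(478,435),(280,435)],c,6),.036,[.529,-.01,0]);print('rack',r.x,np.abs(r.fun).max())
k=atz('top',cpx([(166,472)],c,6)[0],.098);print('knob top',k,'R',np.linalg.norm(k[:2]-P),'ang',np.arctan2(*(k[:2]-P)[::-1]))
ck=cpx([(380,125)],(240,160),6)[0]
print('scene knobtop px',ck,proj('scene',[k[0],k[1],.098]))
print('post px in top', (proj('top',[*P,.06])-np.array(c)+.5)*6)
print('q',read_qpos())
for th in np.arange(3.14,.7,-.3):
    for off in (0,np.pi):
        a=th-off
        p=P+.09*np.array([np.cos(th),np.sin(th)])
        q=inverse_kinematics([*p,.088],Q(a)); print(round(th,2),off>0,None if q is None else np.round(q,2))
E
```

```text
rack [ 0.5278 -0.0128  0.0114] 0.5495583736168612
knob top [0.4377 0.0746 0.098 ] R 0.0906267614546188 ang -3.045600012159926
scene knobtop px [302.9167 180.4167] [302.2517 180.8497]
post px in top [157.9628 267.973 ]
q [ 0.4066  0.1503 -0.1349  2.0839  0.0254  0.9089 -1.3024]
3.14 False [ 0.29  0.3  -0.62  2.17  0.26  0.74  1.07]
3.14 True [ 0.04  0.26 -0.35  2.18  0.13  0.72 -1.97]
2.84 False [ 0.22  0.31 -0.61  2.15  0.26  0.75  0.71]
2.84 True [-0.02  0.27 -0.35  2.16  0.14  0.73 -2.33]
2.54 False [ 0.15  0.34 -0.58  2.11  0.27  0.76  0.37]
2.54 True [-0.07  0.3  -0.33  2.12  0.15  0.74 -2.67]
2.24 False [ 0.1   0.38 -0.56  2.06  0.28  0.78  0.03]
2.24 True [-0.82  0.35  0.48  2.1  -0.24  0.74 -2.66]
1.94 False [ 0.07  0.42 -0.55  2.    0.3   0.8  -0.28]
1.94 True [-1.    0.44  0.71  2.05 -0.4   0.79 -2.83]
1.64 False [ 0.03  0.45 -0.5   1.94  0.29  0.82 -0.56]
1.64 True [-1.23  0.67  1.06  2.   -0.75  0.93 -2.84]
1.34 False [ 0.01  0.49 -0.46  1.88  0.28  0.84 -0.83]
1.34 True [ 0.55  0.87 -1.25  1.86  0.92  1.14  1.87]
1.04 False [-0.    0.51 -0.42  1.83  0.27  0.86 -1.08]
1.04 True [ 0.56  0.91 -1.25  1.81  0.95  1.18  1.6 ]
0.74 False [ 0.    0.53 -0.38  1.79  0.25  0.87 -1.33]
0.74 True [ 0.58  0.94 -1.25  1.77  0.96  1.2   1.34]
```

```bash
cat > lev.py <<'E'
from h import *
P=np.array([.5279,.0833]);PSI0=3.2376;W=.034;D=W/2-.009;ZT=.086
def pose(psi,d=D,z=ZT):
    u=np.array([np.cos(psi),np.sin(psi)]);t=np.array([np.sin(psi),-np.cos(psi)])
    return [*(P+.09*u+d*t),z]
def push(psi):
    t=np.array([np.sin(psi),-np.cos(psi)]);F=np.mean([read_ft_force() for _ in range(4)],0)
    return -(F[:2]@t),F
def run(psi,end,step,fmax,v=.04):
    while psi>end:
        psi-=step
        movel(pose(psi),Q(psi),speed=v)
        f,F=push(psi); print(f"{PSI0-psi:.3f}:{f:.1f}/{F[2]:.1f}",end='  ')
        if f>fmax: print('STOP');break
    print();return psi
E
python3 - <<'E'
from lev import *
move_gripper(W,30)
move_ptp(pose(PSI0,0,.17),Q(PSI0)); pause(.2); st()
movel(pose(PSI0,0,.12),Q(PSI0),speed=.12)
snap('scene','k1s.png',(260,130,350,230),6)
movel(pose(PSI0,0),Q(PSI0),speed=.08); st(); print(push(PSI0))
snap('scene','k2s.png',(260,130,350,230),6)
E
```

```text
t 15.22 p [0.4383 0.0744 0.1699] F [-1.34  0.19 -0.37] gap 0.0338
t 16.41 p [0.4384 0.0749 0.0861] F [-0.37 -0.42 -0.38] gap 0.0345
(np.float64(0.3832361242146671), array([-0.36568859, -0.42022622, -0.37920986]))
```

View pics/k2s.png

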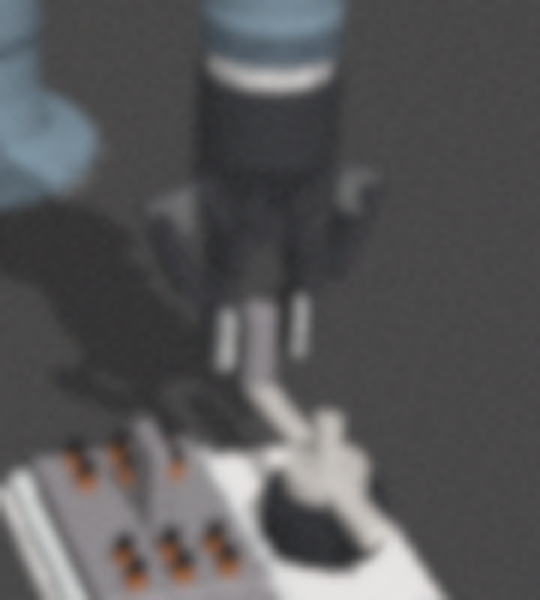

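The knob at k2s (260,340) sits between the pads at (228,340) and (300,325). No contact force yet. Swinging now.

```bash
python3 - <<'E'
from lev import *
psi=run(PSI0+.08,PSI0-.85,.03,11)
st(); print('psi',psi)
snap('scene','l1s.png',(240,130,360,250),5); snap('top','l1.png',(190,150,310,270),5)
E
```

```text
-0.050:0.4/-0.7  -0.020:0.1/-0.3  0.010:0.0/-0.2  0.040:0.1/-0.3  0.070:0.2/-0.7  0.100:0.4/-1.0  0.130:1.8/-0.4  0.160:1.4/-0.1  0.190:1.0/-0.0  0.220:-0.6/-0.7  0.250:0.5/0.3  0.280:-0.7/0.2  0.310:0.0/-0.3  0.340:0.3/-0.9  0.370:0.5/0.3  0.400:0.7/-0.5  0.430:0.6/-0.1  0.460:0.3/-0.1  0.490:0.7/-0.4  0.520:0.1/-0.3  0.550:1.4/-1.0  0.580:0.2/-1.5  0.610:0.5/-0.5  0.640:0.5/-0.0  0.670:0.1/-0.9  0.700:-0.2/-0.2  0.730:0.7/-0.7  0.760:0.9/-1.0  0.790:0.2/-0.1  0.820:0.7/-0.4  0.850:2.1/0.9  0.880:2.7/2.1  
t 24.46 p [0.4695 0.1523 0.0859] F [-2.51 -1.33  2.1 ] gap 0.0339
psi 2.3576000000000064
```

View pics/l1s.png

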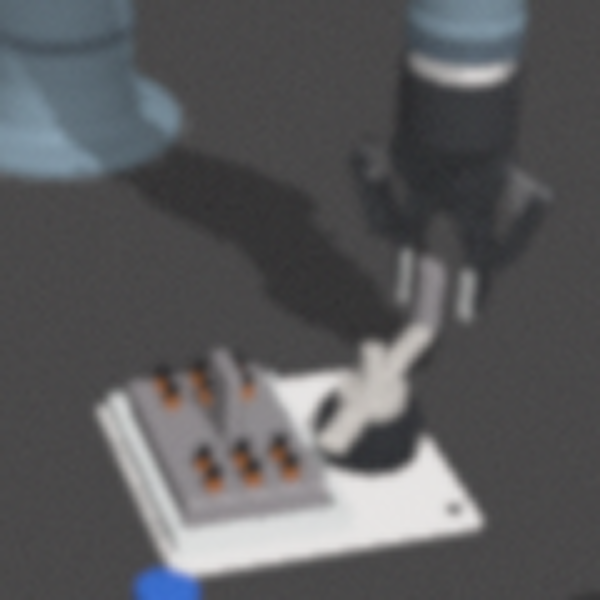

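```bash
python3 - <<'E'
from lev import *
psi=2.3576; hi=0
fs=[]
while PSI0-psi<1.25:
    psi-=.02
    movel(pose(psi),Q(psi),speed=.05)
    f,F=push(psi);fs.append(f); print(f"{PSI0-psi:.3f}:{f:.1f}/{F[2]:.1f}",end='  ')
    if f>11.5: print('STOP');break
    if PSI0-psi>1.0 and max(fs)>4 and np.mean(fs[-2:])<.3: print('DROP?');break
print(psi);st()
snap('scene','m1s.png',(240,130,360,250),5)
E
```

```text
0.900:4.4/3.3  0.920:5.3/4.4  0.940:6.4/4.4  0.960:6.4/4.2  0.980:7.1/5.5  1.000:6.1/6.3  1.020:7.1/6.4  1.040:7.1/6.0  1.060:6.6/5.9  1.080:9.7/7.4  1.100:8.0/8.1  1.120:7.2/6.2  1.140:5.8/6.4  1.160:7.4/5.4  1.180:7.5/5.4  1.200:6.5/5.6  1.220:5.6/6.8  1.240:6.2/6.6  1.260:7.0/5.2  1.9775999999999998
t 29.31 p [0.4981 0.1691 0.0859] F [-6.13 -3.51  5.22] gap 0.0338
```

View pics/m1s.png

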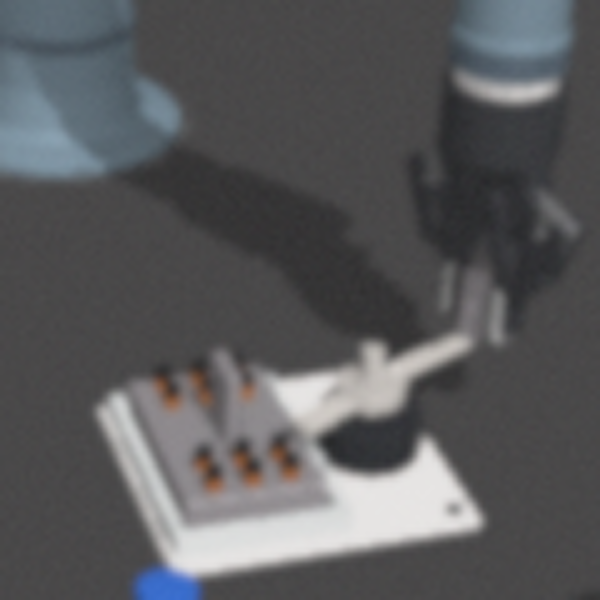

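```bash
python3 - <<'E'
from lev import *
psi=1.9776
fs=[]
while PSI0-psi<1.8:
    psi-=.018
    movel(pose(psi),Q(psi),speed=.05)
    f,F=push(psi);fs.append(f); print(f"{PSI0-psi:.3f}:{f:.1f}/{F[2]:.1f}",end='  ')
    if f>11: print('STOP');break
    if f<2.2 and F[2]<2: print('DROP?');break
print(psi);st()
snap('scene','n1s.png',(240,130,360,250),5);snap('top','n1.png',(190,150,310,270),5)
E
```

```text
1.278:7.1/6.1  1.296:7.3/5.5  1.314:6.1/5.6  1.332:6.9/6.4  1.350:6.8/5.5  1.368:8.5/5.7  1.386:7.2/7.8  1.404:7.6/7.1  1.422:9.1/7.2  1.440:8.0/7.4  1.458:8.5/7.5  1.476:8.7/6.8  1.494:7.7/7.7  1.512:7.5/7.7  1.530:2.0/-0.0  DROP?
1.7075999999999998
t 33.11 p [0.5239 0.1751 0.0863] F [-2.04  0.47 -0.01] gap 0.0336
```

View pics/n1s.png

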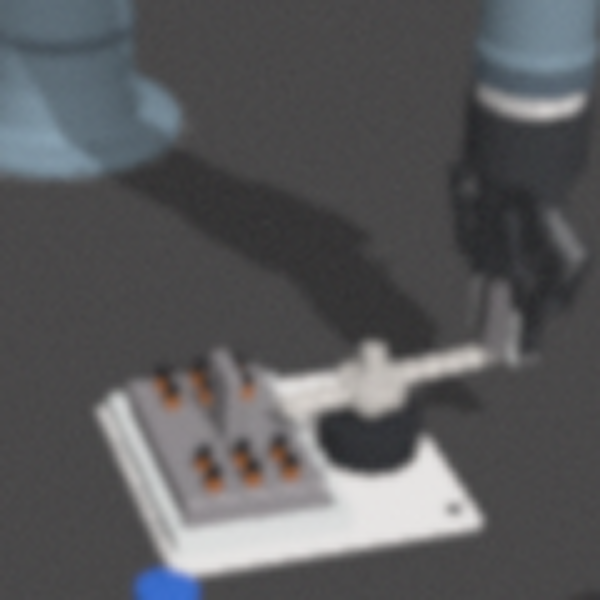

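View pics/n1.png

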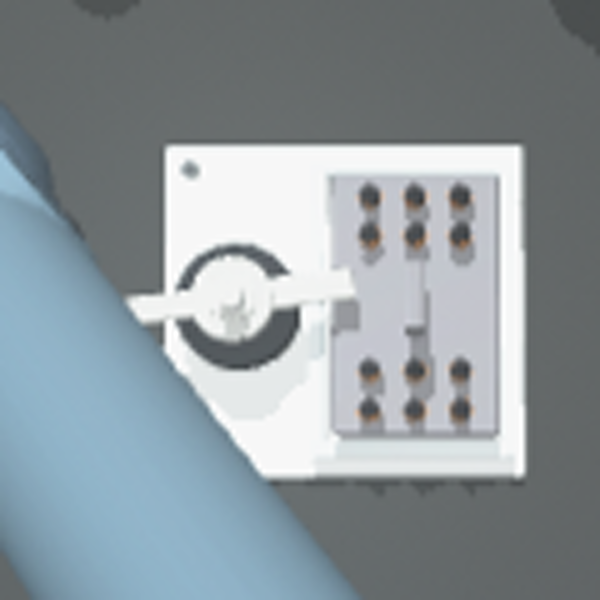

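```bash
python3 - <<'E'
from lev import *
pause(.1);f,F=push(1.7076);print(f,F);st()
sc=read_camera('scene');c=(300,170,360,220);s=12
for psi in (1.7076,):
    o=crop(sc,c,s,20,220).copy()
    u=np.array([np.cos(psi),np.sin(psi)]);n=np.array([-u[1],u[0]])
    for z,col in((.050,(0,255,0)),(.061,(255,0,0))):
        pts=[[*(P+r*u+w*n),z] for r,w in((.0,-.007),(.09,-.007),(.09,.007),(.0,.007))]
        draw(o,'scene',pts,np.array(c[:2]),s,col)
        pts=[[*(P-r*u+w*n),z-.012] for r,w in((.0,-.008),(.064,-.008),(.064,.008),(.0,.008))]
        draw(o,'scene',pts,np.array(c[:2]),s,col)
    cv2.imwrite('pics/o1.png',o[:,:,::-1])
snap('top','o2.png',(190,150,310,270),5)
E
```

```text
0.39215090326494884 [-0.29384417 -0.7409744   0.11913878]
t 33.31 p [0.525  0.1742 0.0864] F [-0.29 -0.74  0.12] gap 0.034
```

View pics/o1.png

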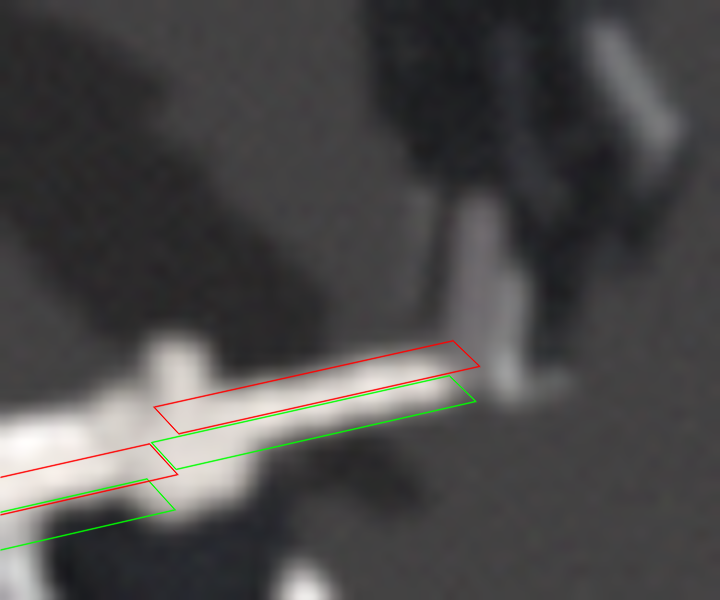

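View pics/o2.png

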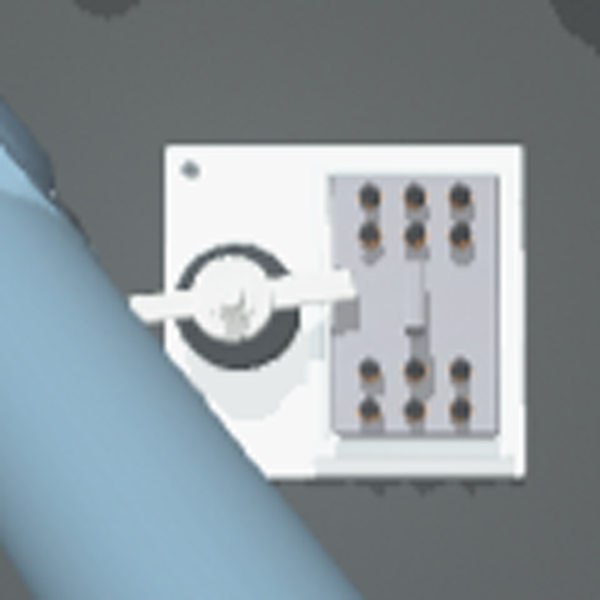

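The force fell because the climb ended. The overlay shows the latch still raised (lever near the red 61 mm line), so this is the level crest. I'll go on in small steps, watching force and pictures.

```bash
python3 - <<'E'
from lev import *
psi=1.7076
ims=[]
while PSI0-psi<1.92:
    psi-=.015
    movel(pose(psi),Q(psi),speed=.05)
    f,F=push(psi); print(f"{PSI0-psi:.3f}:{f:.1f}/{F[2]:.1f}",end='  ')
    if PSI0-psi>1.62:
        sc=read_camera('scene'); ims.append((PSI0-psi,crop(sc,(300,170,360,215),4,20,220)))
        if len(ims)>1:
            d=np.abs(ims[-1][1].astype(int)-ims[-2][1].astype(int))[60:,60:110].mean()
    if f>6.5: print('STOP');break
print(psi);st()
n=len(ims);print(n)
sel=ims[-12:]
rows=[np.hstack([x[1] for x in sel[i:i+3]]) for i in range(0,len(sel)//3*3,3)]
cv2.imwrite('pics/p1.png',np.vstack(rows)[:,:,::-1])
snap('top','p2.png',(190,150,310,270),5)
E
```

```text
1.545:0.6/-0.3  1.560:1.9/0.5  1.575:1.5/1.6  1.590:2.0/0.7  1.605:2.5/-0.5  1.620:2.5/-0.1  1.635:1.9/-0.8  1.650:1.6/-1.4  1.665:1.6/-2.1  1.680:1.9/-1.2  1.695:1.1/-1.2  1.710:2.3/-1.8  1.725:2.3/-0.9  1.740:1.8/-1.5  1.755:0.6/-1.2  1.770:2.6/1.0  1.785:-0.1/-0.4  1.800:0.3/-0.4  1.815:1.0/0.6  1.830:-0.6/0.3  1.845:-0.8/0.9  1.860:-0.3/0.3  1.875:0.2/0.9  1.890:-0.4/-0.9  1.905:-0.7/-0.6  1.920:-0.4/-0.7  1.935:-0.3/1.1  1.3026000000000026
t 41.21 p [0.5595 0.1679 0.086 ] F [ 0.5  -0.46  1.11] gap 0.0341
21
```

View pics/p1.png

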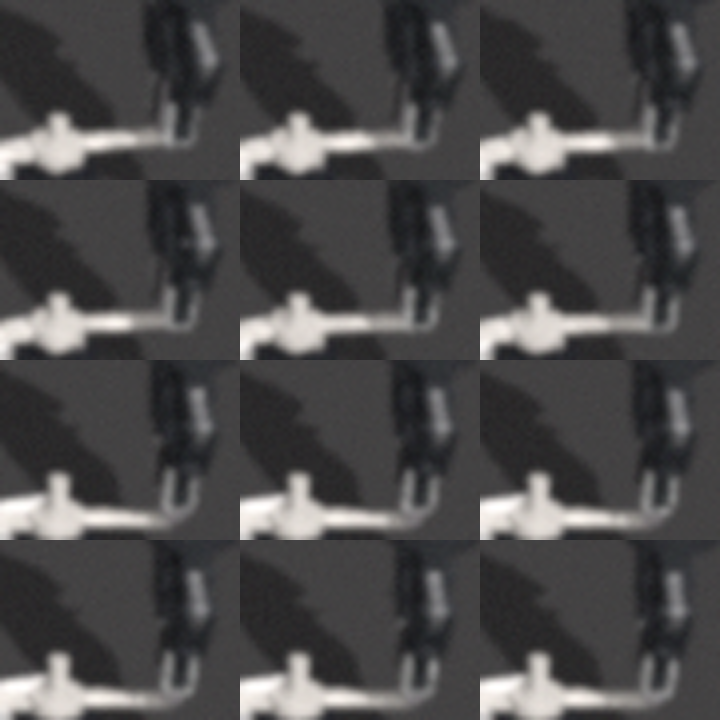

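View pics/p2.png

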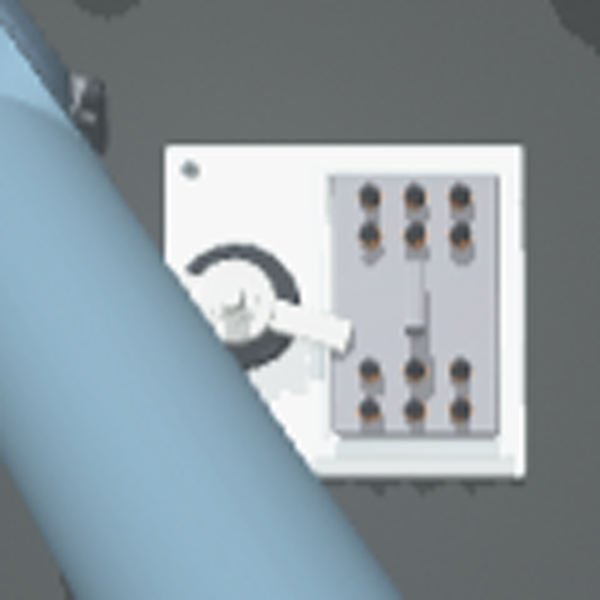

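Between turn ≈1.845 and 1.860 the lever drops visibly in the frames (p1 row 2 to row 3), and the nose shadow on the rack shrinks. I'll measure the height with an overlay before letting go.

```bash
python3 - <<'E'
from lev import *
psi=1.3026
print(push(psi))
sc=read_camera('scene');c=(290,180,350,225);s=12
o=crop(sc,c,s,20,240).copy()
for ps,cols in((1.30,((0,255,0),(255,0,0))),):
    u=np.array([np.cos(ps),np.sin(ps)]);n=np.array([-u[1],u[0]])
    for z,col in zip((.050,.061),cols):
        draw(o,'scene',[[*(P+r*u+w*n),z] for r,w in((.0,-.007),(.09,-.007),(.09,.007),(.0,.007))],np.array(c[:2]),s,col)
cv2.imwrite('pics/q1.png',o[:,:,::-1])
E
```

```text
(np.float64(0.2894461577612741), array([-0.27904083,  0.07691126,  0.81768882]))
```

View pics/q1.png

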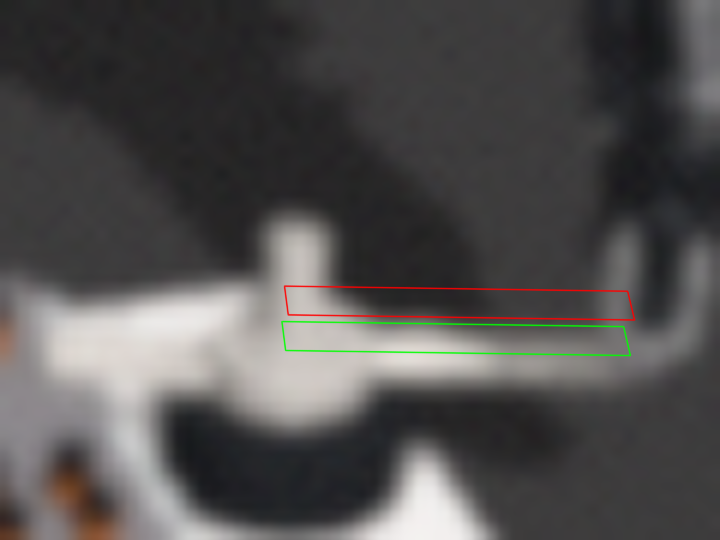

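```bash
python3 - <<'E'
from lev import *
psi=1.3026
movel(pose(psi,D,.1),Q(psi),speed=.05);print(push(psi))
movel(pose(psi,D,.17),Q(psi),speed=.12)
move_ptp([.45,.30,.2],Q(psi));pause(.2);st()
im=snap('top','r1.png',(190,150,310,270),5);np.save('top2.npy',im)
sc=snap('scene','r1s.png',(240,150,360,250),6);np.save('sc3.npy',sc)
for n in('knob','nose','post'):
    print(n,[(np.round(d['at'],1).tolist(),round(d['confidence'],2)) for d in tip_of('top',n)][:2],[(np.round(d['at'],1).tolist(),round(d['confidence'],2)) for d in tip_of('scene',n)][:2])
E
```

```text
(np.float64(0.8066716052936314), array([-0.75128158,  0.31037848,  0.24947179]))
t 43.41 p [0.4515 0.2978 0.1992] F [1.03 0.33 0.48] gap 0.0338
knob [([203.0, 196.1], 0.78)] [([345.9, 202.2], 0.62)]
nose [([256.8, 218.9], 0.55)] [([291.6, 209.2], 0.68)]
post [([239.5, 206.4], 0.85)] [([317.2, 206.9], 0.84)]
```

View pics/r1.png

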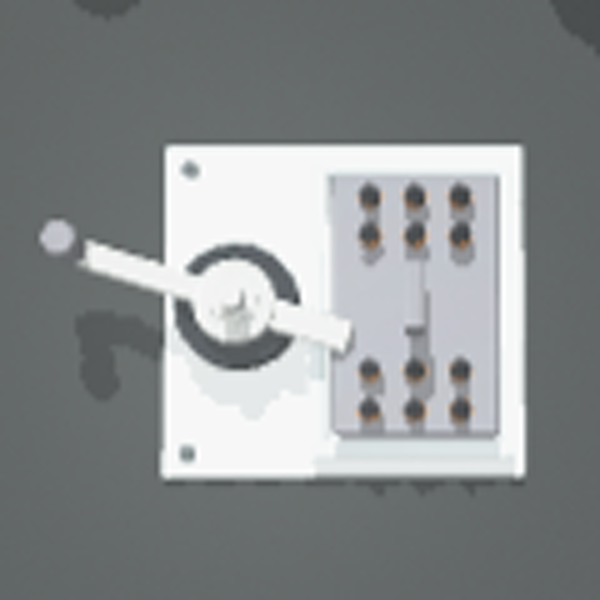

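View pics/r1s.png

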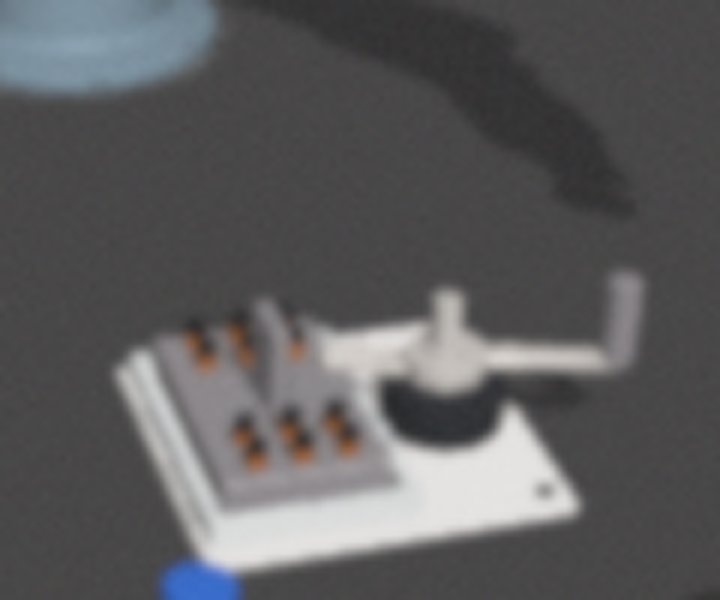

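```bash
python3 - <<'E'
from fitr import *
P=np.array([.5279,.0833])
a=cpx([(57.5,237)],(190,150),5)[0];b=cpx([(629,279)],(240,150),6)[0]
print(tri(b,a))
for z in(.095,.106):
    k=atz('top',a,z);d=k[:2]-P;ps=np.arctan2(d[1],d[0]);print(z,k,np.linalg.norm(d),'psi',ps,'turn',3.2376-ps,'scene px',(proj('scene',k)-np.array([240,150])+.5)*6)
# old: start
print(tri(cpx([(380,125)],(240,160),6)[0],cpx([(166,472)],(210,165),6)[0]))
# compare fixed post top pin in scene before/after
sc1=np.load('sc2.npy');sc2=np.load('sc3.npy')
o=np.hstack([crop(x,(295,185,350,240),7,20,240) for x in(sc1,sc2)]);cv2.imwrite('pics/s1.png',o[:,:,::-1])
r=fitrack(cpx([(330,176),(498,176),(497,437),(333,437)],(190,150),5),.036,[.529,-.01,0]);print('rack',r.x,np.abs(r.fun).max())
E
```

```text
(array([0.5547, 0.1708, 0.0946]), np.float64(0.00413204485608082))
0.095 [0.5539 0.1688 0.095 ] 0.08935363725143303 psi 1.2759446541497477 turn 1.9616553458502524 scene px [621.2478 279.099 ]
0.106 [0.5522 0.167  0.106 ] 0.08712196426548365 psi 1.287552881273623 turn 1.950047118726377 scene px [618.7847 259.553 ]
(array([0.438 , 0.0756, 0.0996]), np.float64(0.0022260923121899152))
rack [ 0.5276 -0.0122  0.013 ] 0.6665604285787765
```

View pics/s1.png

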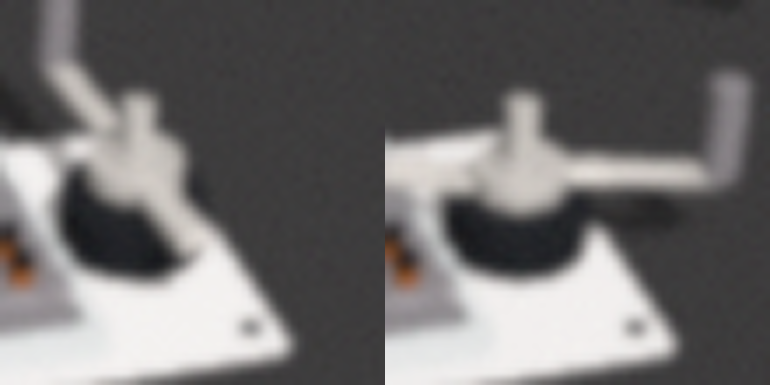

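Knob top triangulates to z = 94.6 mm (95 expected in the notch) at a turn of about 1.96 rad. The hub sits lower on the post than at the start. Last check before handing in: the bystanders.

```bash
python3 - <<'E'
from h import *
im=np.load('top0.npy').astype(int);t=read_camera('top').astype(int)
cv2.imwrite('pics/z.png',t[:,:,::-1].astype(np.uint8))
for n,(c,r) in dict(solvent=(310,125),jar=(207,125),beaker=(99,243)).items():
    print(n,np.abs(im-t)[r-20:r+20,c-20:c+20].mean())
st()
E
```

```text
solvent 10.971041666666666
jar 9.31125
beaker 59.25020833333333
t 43.86 p [0.45 0.3  0.2 ] F [-0.27  0.4   0.85] gap 0.0341
```

View pics/z.png

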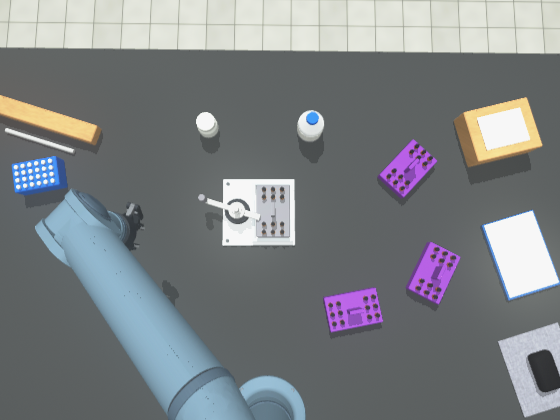

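The beaker is hidden under the arm in this picture. I'll move the arm clear and check it.

```bash
python3 - <<'E'
from h import *
movel([.45,.30,.28],speed=.2)
move_ptp([.45,-.12,.30],Q(1.0));pause(.2)
im=np.load('top0.npy').astype(int);t=read_camera('top').astype(int);s=read_camera('scene').astype(int);s0=np.load('sc0.npy').astype(int)
print(np.abs(im-t)[223:263,79:119].mean(), np.abs(s0-s)[165:200,385:415].mean(),np.abs(s0-s)[235:290,250:290].mean(),np.abs(s0-s)[235:275,355:390].mean())
cv2.imwrite('pics/z2.png',np.hstack([t[100:280,60:340,::-1],s[100:280,150:430,::-1]]).astype(np.uint8));st()
E
```

```text
11.541458333333333 1.3095238095238095 1.3522727272727273 1.148095238095238
t 46.26 p [ 0.4503 -0.1192  0.3   ] F [ 0.37 -0.32  0.53] gap 0.034
```

View pics/z2.png

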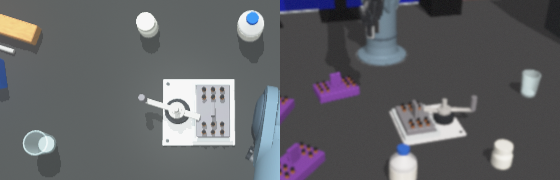

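```bash
python3 -c "
from bench import *
print(read_time_s());print(sign_off())"
```

```text
46.2583
the job is handed in; nothing more can be done
None
```

The grey rack is in the pocket, the latch is in its low notch over it, and I signed off at 46.3 s with the gripper clear of everything. `sign_off` gives no verdict, so what follows is from my own checks.

- **Rack:** It went into the pocket without touching the walls. It met the floor with the TCP at z = 69.4 mm, 6 mm above its height on the bench, so it is fully home. A later fit to the top picture put it within about 2 mm of the pocket centre, at the same yaw.
- **Latch:** I pushed the knob clockwise with one pad while straddling it loosely. The force peaked at 9.7 N on the climb, then fell to about 2 N on the crest. The latch dropped by itself and I did not drive it into the stop.
- **Latch position at the end:** The turn is about 1.96 rad. The knob top measures 94.6 mm, against 95 mm expected in the notch, and the nose lies over the middle of the rack's long edge.
- **Bystanders:** The scene camera shows the bottle, jar and beaker unchanged. The top camera showed differences of about 10 grey levels around them. I put that down to overall brightness, as none of them looks moved.

Some readings disagreed or were limited:
- **False alarm:** My first force-based drop signal, at 1.53 rad, was only the end of the climb, as the pictures showed.
- **Drop timing:** Force alone did not mark the real drop clearly. I judged it from the pictures and the knob height.
- **Height accuracy:** The two cameras' rays missed each other by about 4 mm at the knob, so its height is good to roughly 2 mm.

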